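# Clear and unlock the kitchen lock box

### The job

Clear the two bread crusts off the lid of the grey lock box into the food-waste caddy. Then take the key with the rectangular head from the key rest, push it fully into the box's lock (the pins are sticky, so wiggle it past them) and turn it clockwise a quarter turn to the stop. Finish while holding the key turned, still gripped, as the lock springs back when let go; leave the other key, the mug, the jar and the bowl alone.

Things in the scene. Friction and masses are not known exactly. Their poses are not given: they have to be found in the camera images.
- lockbox: Grey painted steel lock box, fixed to the worktop, 180 mm (x) by 170 mm (y), 85 mm high. Origin: centre of its underside. The strip of its top from 90 to 25 mm on the -x side is the bare steel lock plate, at 85 mm height; the rest of the top is the hinged lid, level with the plate.
- keyhole (a point): Keyhole: slot centre at the lock plate's top face, z up. Slot 15 mm along y by 7 mm along x (the box's axes), straight down through the 6 mm plate into the cylinder's equal slot, 22 mm deep. The key is fully in when its collar lies on the plate (key origin here); turn only then, as before that the plate blocks the blade. This point does not turn with the cylinder.
- pins (a point): Two pairs of stiff spring pins in the cylinder, 13 mm below the plate's top on the slot's axis; z up. They poke in from the slot's +y and -y ends and are met with the key's tip about 12 and 18 mm below the plate's top. They are sticky: a straight push jams even at 20 N; small twists to and fro (about 0.1 rad) while pushing with 10 to 15 N let the key slip past.
- key_tip (a point): Tip of the box key's steel blade, 22 mm straight below the key's origin; z up. From the origin down: round shank 5 mm across for 8 mm, then flat blade 13 mm wide (key's y) by 5 mm thick (x) down to 18.5 mm, then a taper to 5 x 2 mm at the tip.
- cylinder (a joint): Turn of the lock cylinder in rad: 0 at rest, grows clockwise seen from above, stop at 1.5 (a quarter turn). A spring of about 0.05 to 0.14 N m turns it back as soon as the key is let go. The key has about 0.2 rad of play in it. Turning it raises the lid slightly.
- lid_front (a point): Middle of the lid's free edge (next to the lock plate), on the lid's top face. The lid rises about 17 mm here at a full quarter turn and falls shut again with the cylinder. Crusts lie on the lid.
- key: The box's key, RECTANGULAR head. It stands upright in the key rest, blade down in a pocket, to be drawn straight up. Origin: on its long axis at the underside of the round steel collar (18 mm across, 4 mm thick) that rests on the wood; z up to the head, y along the width of head and blade. Black head rectangular, 30 mm wide along y, 10 mm thick (x), 8 to 40 mm above the origin. 40 g.
- spare_key: Another key, ROUND head, not for this box, in the rest's other pocket, to be left alone. Origin: on its long axis at the underside of the round steel collar (18 mm across, 4 mm thick) that rests on the wood; z up to the head, y along the width of head and blade. Black head round disc 32 mm across, 10 mm thick (x), 8 to 40 mm above the origin. 40 g.
- keyrest: Pale wooden key rest, fixed, 60 mm (x) by 140 mm (y), 70 mm high, with two pockets 7 x 15 mm, 26 mm deep, at 35 mm either side of the middle along y. Origin: centre of its underside. Either key may be in either pocket.
- crust_a: Hard stale bread crust on the lid, a brown chunk 46 mm long (x), 26 mm wide (y), 24 mm high, about 20 g. Origin: centre of its underside, z up.
- crust_b: Second bread crust, same size, on the lid's other half. Origin: centre of its underside, z up.
- caddy_in (a point): Grey plastic food-waste caddy, an open box fixed to the worktop, 140 x 140 mm outside, 90 mm high, walls 4 mm. This point: centre of its inner floor, 4 mm above the worktop; axes along its sides, z up.
- mug: White mug, 80 mm across, 85 mm high, loose, to be left alone. Origin: centre of its underside.
- jar: Closed glass jar, 70 mm across, 100 mm high, loose, to be left alone. Origin: centre of its underside.
- ramekin: Small blue bowl, 84 mm across, 45 mm high, loose, to be left alone. Origin: centre of its underside.

How it is judged (in metres and radians):
On the way, in this order (a step that is already met when the one before it is completed fails the run):
1. both crusts lie in the caddy, let go (x of crust_a in the frame of caddy_in between -0.066 and 0.066 m and y of crust_a in the frame of caddy_in between -0.066 and 0.066 m and z of each of crust_a, crust_b in the frame of caddy_in below 0.065 m and x of crust_b in the frame of caddy_in between -0.066 and 0.066 m and y of crust_b in the frame of caddy_in between -0.066 and 0.066 m and contact force between the fingers and crust_a below 0.1 N and contact force between the fingers and crust_b below 0.1 N), for 0.2 s.
2. the key is fully in the lock, its collar on the plate, not yet turned (z of key in the frame of keyhole below 0.0025 m and horizontal distance between key and keyhole below 0.003 m and angle between key's own z axis and vertical below 0.12 rad and value of joint cylinder below 0.4 rad), for 0.1 s.
3. the key is turned a quarter clockwise (z of key in the frame of keyhole below 0.0025 m and horizontal distance between key and keyhole below 0.003 m and angle between key's own z axis and vertical below 0.12 rad and value of joint cylinder above 1.3 rad), for 0.2 s.
At the end, for the whole second after the job is handed in: Both crusts are inside the caddy, below its rim; the key stands in the lock with its collar within 2.5 mm of the plate and within 3 mm of the keyhole's centre, gripped by the fingers, at rest; and it holds the cylinder turned more than 1.3 rad clockwise (all of step 3 and x of crust_a in the frame of caddy_in between -0.066 and 0.066 m and y of crust_a in the frame of caddy_in between -0.066 and 0.066 m and z of each of crust_a, crust_b in the frame of caddy_in below 0.065 m and x of crust_b in the frame of caddy_in between -0.066 and 0.066 m and y of crust_b in the frame of caddy_in between -0.066 and 0.066 m and contact force between the fingers and key above 1 N and linear speed of key below 0.02 m/s); the arm keeps its last pose, push and grip.
It fails at once if the other key is pulled or knocked (moved over 12 mm) (distance of spare_key from where it was at the start of the episode above 0.012 m).
It fails at once if the mug is knocked (moved over 25 mm) (distance of mug from where it was at the start of the episode above 0.025 m).
It fails at once if the jar is knocked (moved over 25 mm) (distance of jar from where it was at the start of the episode above 0.025 m).
It fails at once if the ramekin is knocked (moved over 25 mm) (distance of ramekin from where it was at the start of the episode above 0.025 m).
It also fails if it takes over 72 s, if anything falls off the work surface, if the arm or the gripper's body presses on something with over 40 N, if the wrist force passes 120 N, or if a joint passes its speed limit or range.

### The arm

A 6-joint arm with a two-finger parallel gripper is mounted at the origin on the work surface. World frame = base frame: x ahead of the robot, y to its left, z up, the work surface at z = 0. Lengths are in m, angles in degrees, forces in N, time in s.
With the tool pointing down it reaches from about 0.4 to 0.825 m from the base axis. Payload 7 kg.
Tool frame: the origin (TCP) lies midway between the tips of the shut fingers; the grasp point (between the pads) lies 19 mm behind it; z points along the fingers, y is the line along which they close (so a half turn about z gives the same grasp; the last joint's range is limited). The gripper opens to 88 mm and grips with 3 to 60 N. Pads are 19 mm wide; open, the fingers measure 130 mm over their backs; the gripper's body (78 mm by 193 mm) begins 47 mm behind the grasp point.
Start: joints at [93.627, 20.546, 0.682, 0, -70.136, -16.507], TCP at [0.15, 0.658, 0.227] pointing down, gripper open.
Joint ranges: [-176.03, 176.03], [-82.01, 121.73], [-58.28, 71.71], [-173.87, 95.51], [-174.79, -0.11], [-173.66, 173.66]. Speed limits (degrees/s): [136.94, 136.94, 172.46, 180, 180, 180].

### API

Orientations are given as [roll, pitch, yaw] about the fixed x, y, z axes, in that order (R = Rz(yaw) Ry(pitch) Rx(roll)).
In Python, from plant import ctrl gives the robot as it stands. The module is installed in compiled form; this text tells all that it offers.
- The arm moves only by the tool send_rows, never from a script. Its argument "plan" is a list that holds one entry, the list of rows, each a list of 6 numbers: the shift along the tool's x, y, z in parts of the range, where 1.0 means 50 cm, then the turn, a rotation vector about the tool's x, y, z in parts of the range, where 1.0 means 60 degrees. A call has 1 to 8 rows; each row is the pose to reach, as a shift and turn from the pose commanded when the call began, along the tool's axes at that moment; what a row does not reach only later rows make up. A row lasts 1/12 s, in which the tool goes at most 41.7 mm and 7.16 degrees, less where a joint would pass 70% of its speed; a pose out of reach is approached as far as the arm can. Shift and turn numbers lie between -1 and 1, and a call with a number outside is refused. A call with a gripper value outside its range is refused whole. "fingers" is the opening, from 0 (shut) to 1 (fully open), set as the call begins (left out, the last holds). The fingers move at their own pace and stop on an object; the grip force is fixed at half the most. Time passes only in rows, so rows that repeat a pose let the fingers close. It gives the time, the measured TCP pose, the force, the opening and the grip force at its end, in the units of the state.
- ctrl.get_obs(): the state, without advancing time (a new reading comes with each control period).
- ctrl.snapshot(name): name is "scene" or "side" or "wrist"; returns a dict with "img" (400x640x3 uint8, red, green, blue), "K" (3x3 intrinsics, pixels), "pose" (4x4, takes a point from camera to world coordinates). Camera axes: x right, y down, z forward; pixel columns grow to the right and rows downward; lengths in m; the calibration is good to about 2 mm. A picture is of the moment at which its call begins. There is no depth.
- ctrl.close_job(): hands the job in; it is judged then, once.
The state is a dict: "clock": time; "joint_pos": joint angles; "qvel": joint speeds; "tau": joint torques, N m; "tool_pos": TCP position; "orientation": TCP orientation; "force": force on the tool from outside, world axes, zero at the start; "moment": the same for the moment, N m; "opening": finger opening in m; "gripper_force": force on a finger pad.
Only numpy, scipy, OpenCV 4.12 (cv2) and the standard library are available. Lean on these libraries where they do the work, as an engineer would, in place of code of your own. Each camera call takes 0.05 s, during which the arm holds its last target. There are 200 camera calls.

## Working session

There is one attempt and no reset: what is moved stays moved. The work goes in short steps, Python scripts to look and compute and a tool call to move; the robot and the scene stay as the last step left them, time stands still between calls to the robot, and variables do not carry over. Pictures are saved under pics/ and viewed, at most 10 in all, crops included, and the job is handed in when it is done.

Besides the shell and the picture viewer there is one more tool, called after "Emit:" as name(argument=value, ...) on one line, values as JSON. send_rows: Moves the arm, as the interface text tells. Its arguments: {"type":"object","properties":{"plan":{"type":"array","items":{"type":"array","items":{"type":"array","items":{"type":"number"}}}},"fingers":{"type":"number"}},"required":["plan"]}

```bash
mkdir -p pics
python3 - <<'E'
from plant import ctrl
import cv2,pickle
d={}
for n in ["scene","side","wrist"]:
    s=ctrl.snapshot(n); d[n]=s
    cv2.imwrite(f"pics/{n}0.png",s["img"][:,:,::-1]); print(n,s["K"].tolist(),s["pose"].round(4).tolist())
pickle.dump(d,open("s0.pkl","wb")); print(ctrl.get_obs())
E
```

```text
scene [[436.44924468351775, 0.0, 314.51983811241166], [0.0, 436.44924468351775, 197.6065067798631], [0.0, 0.0, 1.0]] [[-0.3803, 0.5478, -0.7452, 1.2964], [0.9248, 0.2376, -0.2973, 0.2777], [0.0142, -0.8022, -0.5969, 0.6071], [0.0, 0.0, 0.0, 1.0]]
side [[415.17237086065904, 0.0, 324.11969142774666], [0.0, 415.17237086065904, 194.29401553677485], [0.0, 0.0, 1.0]] [[-0.8584, -0.2503, 0.4477, 0.2579], [-0.5129, 0.4291, -0.7435, 0.5798], [-0.006, -0.8679, -0.4968, 0.4928], [0.0, 0.0, 0.0, 1.0]]
wrist [[310.59579191362053, 0.0, 321.57267182453654], [0.0, 310.59579191362053, 202.00144538835133], [0.0, 0.0, 1.0]] [[-0.2234, -0.929, -0.2951, 0.2303], [-0.9747, 0.2135, 0.0658, 0.6397], [0.0019, 0.3024, -0.9532, 0.3844], [0.0, 0.0, 0.0, 1.0]]
{'clock': 0.15, 'joint_pos': array([ 9.36287192e+01,  2.05820555e+01,  6.45529544e-01, -1.33701030e-02,
       -7.01351932e+01, -1.65090392e+01]), 'qvel': array([-0.03567358, -0.15114851,  0.21295361,  0.04269448, -0.04719702,
       -0.01932193]), 'tau': array([-1.58538853e-03, -5.83271420e+01,  2.93291885e+01,  7.00120747e+00,
        8.84074165e-03, -1.01692622e-04]), 'tool_pos': array([0.15039493, 0.65765711, 0.22583909]), 'orientation': array([ 1.79927665e+02, -8.32960757e-03, -1.28848658e+01]), 'force': array([-0.11706541,  0.74037481,  0.28363184]), 'moment': array([-0.04828799,  0.02400775, -0.00139462]), 'gripper_force': 0.0, 'opening': 0.08798944954905044}
```

View pics/scene0.png

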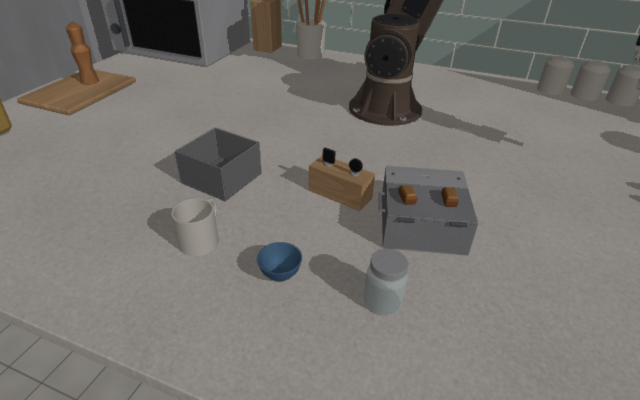

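View pics/side0.png

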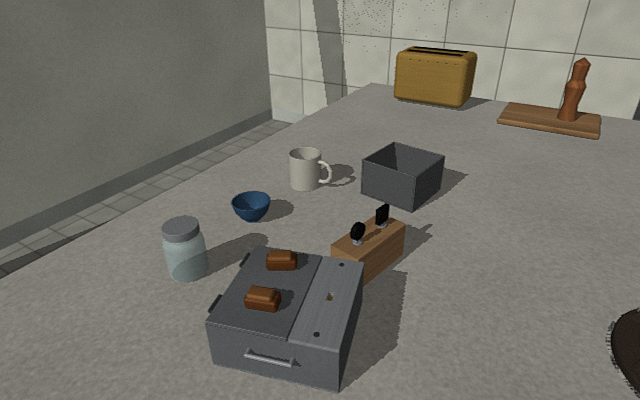

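The scene picture shows the caddy at about (218,163), key rest at (341,182) with the rectangular key at (329,156) and the round one at (355,166), and the box with its crusts at (408,194) and (450,197). The side picture shows the keyhole at (330,296), crusts at (282,260) and (262,298), and the rectangular key at (382,214).

Run:
```python
import cv2
a=cv2.imread("pics/scene0.png")[140:260,300:480]; cv2.imwrite("pics/sc1.png",cv2.resize(a,None,fx=4.4,fy=4.4,interpolation=cv2.INTER_CUBIC))
a=cv2.imread("pics/side0.png")[195:390,200:420]; cv2.imwrite("pics/si1.png",cv2.resize(a,None,fx=3,fy=3,interpolation=cv2.INTER_CUBIC))
```

```text
(no output)
```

View pics/sc1.png

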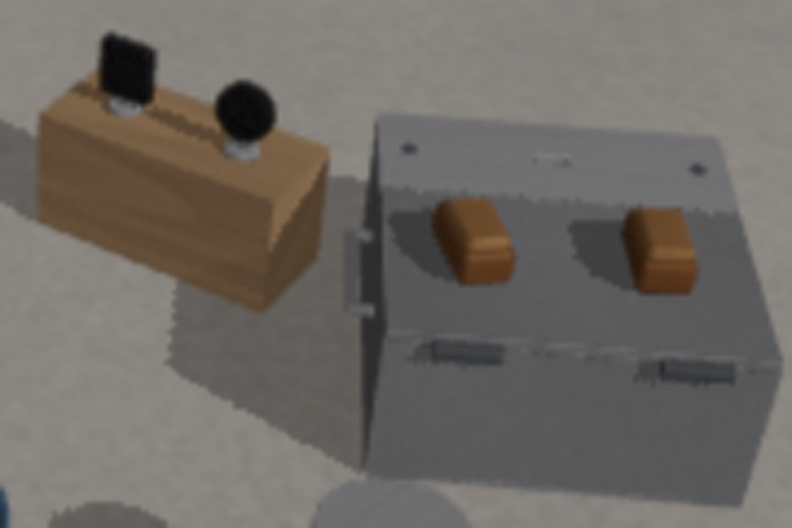

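View pics/si1.png

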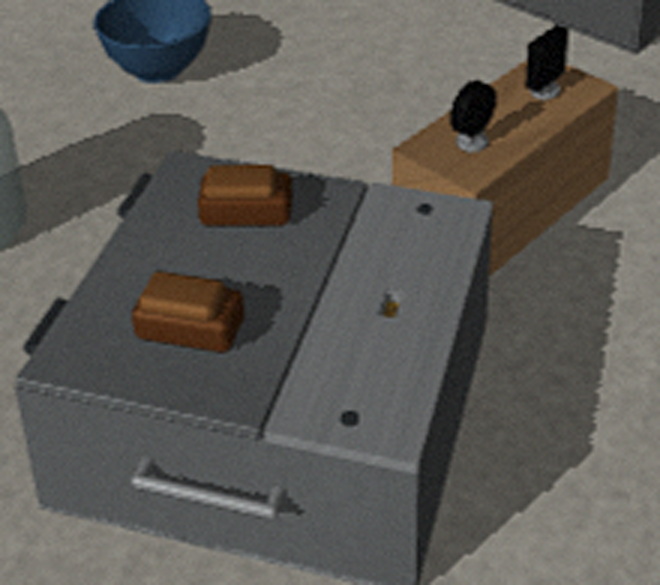

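The crops show the box's top corners, the keyhole at scene crop (552,159) and side crop (390,306), the two crusts, and the key collars at scene crop (124,106) and (241,150). I'll fit the poses from both views.

```bash
cat > h.py <<'E'
import numpy as np,pickle,cv2
from scipy.optimize import least_squares
def proj(s,P):
    T=np.linalg.inv(s["pose"]); q=(T[:3,:3]@np.atleast_2d(P).T).T+T[:3,3]; q=q@s["K"].T; return q[:,:2]/q[:,2:]
def ray(s,uv): 
    d=s["pose"][:3,:3]@np.linalg.inv(s["K"])@np.r_[uv,1]; return s["pose"][:3,3],d
def onz(s,uv,z): o,d=ray(s,uv); return o+d*(z-o[2])/d[2]
def tri(s1,a,s2,b):
    A=[];B=[]
    for s,u in((s1,a),(s2,b)):
        o,d=ray(s,u); d/=np.linalg.norm(d); M=np.eye(3)-np.outer(d,d); A.append(M);B.append(M@o)
    A=np.vstack(A);B=np.hstack(B); x=np.linalg.lstsq(A,B,rcond=None)[0]; return x,np.linalg.norm(A@x-B)
def W(p,L): 
    c,s=np.cos(p[2]),np.sin(p[2]); L=np.asarray(L,float); return np.c_[p[0]+c*L[:,0]-s*L[:,1],p[1]+s*L[:,0]+c*L[:,1],L[:,2]]
def fit(obs,p0):
    f=lambda p:np.concatenate([(proj(s,W(p,[l]))[0]-uv) for s,l,uv in obs])
    r=least_squares(f,p0,loss="soft_l1"); return r.x,np.abs(r.fun.reshape(-1,2)).round(1).tolist()
E
python3 - <<'E'
from h import *
d=pickle.load(open("s0.pkl","rb")); S,D=d["scene"],d["side"]
sc=lambda u,v:((u+.5)/4.4-.5+300,(v+.5)/4.4-.5+140)
si=lambda u,v:((u+.5)/3-.5+200,(v+.5)/3-.5+195)
h=.085
hole,e=tri(S,sc(552,159),D,si(390,306)); print("hole",hole,e, onz(S,sc(552,159),h),onz(D,si(390,306),h))
obs=[(S,(-.09,-h,h),sc(378,115)),(S,(-.09,h,h),sc(718,138)),(S,(.09,h,h),sc(780,362)),(S,(.09,-h,h),sc(386,333)),(S,(-.025,-h,h),sc(384,187)),(S,(-.025,h,h),sc(738,212)),
(D,(-.09,-h,h),si(490,203)),(D,(-.09,h,h),si(415,467)),(D,(.09,h,h),si(20,382)),(D,(.09,-h,h),si(170,153)),(D,(-.025,-h,h),si(367,185)),(D,(-.025,h,h),si(263,440))]
p,r=fit(obs,[.5,.3,0]);print("box",p,np.degrees(p[2]),r); print("hole by box",W(p,[(-.0575,0,h)]), "hole in box", )
k=[(S,(.03,-.07,.07),sc(38,115)),(S,(.03,.07,.07),sc(270,198)),(S,(-.03,.07,.07),sc(328,152)),(S,(.03,-.07,0),sc(38,220)),(S,(.03,.07,0),sc(262,310)),(D,(-.03,-.07,.07),si(617,88)),(D,(-.03,.07,.07),si(478,193)),(D,(.03,.07,.07),si(393,150))]
q,r=fit(k,[.5,.2,0]);print("rest",q,np.degrees(q[2]),r); print("pockets",W(q,[(0,-.035,.07),(0,.035,.07)]))
print("heads",tri(S,sc(127,69),D,si(548,58)),tri(S,sc(246,112),D,si(473,108)))
for n,a,b in(("far",(475,241),(245,195)),("near",(661,250),(190,311))): print(n,tri(S,sc(*a),D,si(*b)))
for a,b in(((200,224),(290,226)),((133,340),(236,350)),((20,382),(263,440))):
    v=onz(D,si(*a),.087)-onz(D,si(*b),.087); print("yaw",np.degrees(np.arctan2(v[1],v[0])),np.hypot(*v[:2]))
o=[(S,(a,b,.09),uv) for (a,b),uv in zip([(.07,-.07),(-.07,-.07),(-.07,.07),(.07,.07)],[(177,158),(217,131),(261,151),(222,172)])]
c,r=fit(o,[.5,-.1,0]);print("caddy",c,np.degrees(c[2]),r)
print("from side",[onz(D,u,.09).round(3) for u in((362,160),(402,143),(445,155),(409,176))])
for n,u,w in(("mug",(196,208),(305,152)),("jar",(388,262),(182,226)),("bowl",(280,255),(251,197))):print(n,tri(S,u,D,w))
E
```

```text
hole [0.47387861 0.2073109  0.08292456] 0.00099870717975836 [0.47631947 0.206988   0.085     ] [0.47278073 0.21009969 0.085     ]
box [0.52883365 0.22479356 0.28054951] 16.074302944954237 [[0.8, 1.2], [1.0, 1.0], [2.6, 0.1], [1.1, 0.7], [0.1, 1.3], [1.5, 1.0], [0.6, 0.6], [0.6, 0.8], [3.4, 1.1], [1.5, 1.4], [0.8, 1.2], [0.2, 2.6]]
hole by box [[0.47358171 0.20887275 0.085     ]] hole in box
rest [ 0.49976582  0.02368746 -0.19617091] -11.239765023524047 [[0.1, 0.9], [1.0, 0.2], [0.7, 1.9], [0.2, 0.1], [0.4, 0.3], [0.5, 1.5], [0.4, 0.4], [0.1, 0.9]]
pockets [[ 0.49294379 -0.01064124  0.07      ]
 [ 0.50658785  0.05801617  0.07      ]]
heads (array([ 0.49230849, -0.01076878,  0.09245872]), np.float64(6.939151542715388e-05)) (array([0.50720869, 0.05858013, 0.09257925]), np.float64(0.00014210909992933357))
far (array([0.57095167, 0.18812368, 0.09390442]), np.float64(0.0010941540060370929))
near (array([0.54393969, 0.26730442, 0.09376165]), np.float64(0.0011295265227836424))
yaw 28.510369416790144 0.045070194562158945
yaw 23.162175728553514 0.046797219833135506
yaw 14.411955365287008 0.11086843256033574
caddy [ 0.57444062 -0.24764143 -0.1642112 ] -9.408608974656051 [[2.2, 1.7], [0.0, 0.6], [1.3, 3.8], [0.1, 3.1]]
from side [array([ 0.627, -0.202,  0.09 ]), array([ 0.585, -0.341,  0.09 ]), array([ 0.472, -0.323,  0.09 ]), array([ 0.506, -0.18 ,  0.09 ])]
mug (array([ 0.76776344, -0.17877478,  0.08663294]), np.float64(0.0009406543220857943))
jar (array([0.77146387, 0.20029319, 0.09385493]), np.float64(0.0011305234947068686))
bowl (array([0.7853491 , 0.00721854, 0.049435  ]), np.float64(0.0022885609815821834))
```

```bash
cat > mv.py <<'E'
import numpy as np
def row(c,t):
    a=np.radians(c[3]); dx,dy=t[0]-c[0],t[1]-c[1]
    return [round(100*v,2) for v in (np.cos(a)*dx+np.sin(a)*dy, np.sin(a)*dx-np.cos(a)*dy, c[2]-t[2])]+[0,0,round(c[3]-t[3],1)]
def chain(*P):
    for c,t in zip(P,P[1:]): print(t,row(c,t))
E
python3 - <<'E'
from mv import *
chain([.15,.658,.227,-12.9],[.30,.50,.22,0],[.44,.34,.21,15],[.571,.188,.20,28],[.571,.188,.089,28])
E
```

```text
[0.3, 0.5, 0.22, 0] [np.float64(18.15), np.float64(12.05), 0.7, 0, 0, -12.9]
[0.44, 0.34, 0.21, 15] [np.float64(14.0), np.float64(16.0), 1.0, 0, 0, -15]
[0.571, 0.188, 0.2, 28] [np.float64(8.72), np.float64(18.07), 1.0, 0, 0, -13]
[0.571, 0.188, 0.089, 28] [np.float64(0.0), np.float64(0.0), 11.1, 0, 0, 0]
```

Units first: shifts go in shares of 50 cm and turns go in shares of 60 degrees. So 18.15 cm is 0.363, 12.05 cm is 0.241, -12.9 degrees is -0.215.

Emit:
send_rows(plan=[[[0.363,0.241,0.014,0,0,-0.215],[0.363,0.241,0.014,0,0,-0.215],[0.363,0.241,0.014,0,0,-0.215],[0.363,0.241,0.014,0,0,-0.215],[0.363,0.241,0.014,0,0,-0.215],[0.363,0.241,0.014,0,0,-0.215],[0.363,0.241,0.014,0,0,-0.215],[0.363,0.241,0.014,0,0,-0.215]]], fingers=0.6)

```text
clock: 0.82
tool_pos: [0.3011, 0.4996, 0.2197]
orientation: [-180.0, 0.0, -0.1]
force: [0.8, 1.2, -0.1]
opening: 0.0528
gripper_force: 0.0
```

Scaled: 16 cm is 0.32, 14 cm is 0.28, -15 degrees is -0.25.

Emit:
send_rows(plan=[[[0.28,0.32,0.02,0,0,-0.25],[0.28,0.32,0.02,0,0,-0.25],[0.28,0.32,0.02,0,0,-0.25],[0.28,0.32,0.02,0,0,-0.25],[0.28,0.32,0.02,0,0,-0.25],[0.28,0.32,0.02,0,0,-0.25],[0.28,0.32,0.02,0,0,-0.25],[0.28,0.32,0.02,0,0,-0.25]]])

```text
clock: 1.48
tool_pos: [0.4406, 0.3408, 0.2094]
orientation: [-180.0, 0.0, 15.0]
force: [-0.3, -0.4, -0.4]
opening: 0.0524
gripper_force: 0.0
```

Scaled: 18.07 cm is 0.3614, 8.72 cm is 0.1744, -13 degrees is -0.2167.

Emit:
send_rows(plan=[[[0.1744,0.3614,0.02,0,0,-0.2167],[0.1744,0.3614,0.02,0,0,-0.2167],[0.1744,0.3614,0.02,0,0,-0.2167],[0.1744,0.3614,0.02,0,0,-0.2167],[0.1744,0.3614,0.02,0,0,-0.2167],[0.1744,0.3614,0.02,0,0,-0.2167],[0.1744,0.3614,0.02,0,0,-0.2167],[0.1744,0.3614,0.02,0,0,-0.2167]]])

```text
clock: 2.15
tool_pos: [0.5713, 0.1896, 0.1993]
orientation: [-180.0, 0.0, 28.1]
force: [-0.4, -0.7, 0.3]
opening: 0.0525
gripper_force: 0.0
```

Run:
```python
from plant import ctrl
import cv2
s=ctrl.snapshot("wrist"); cv2.imwrite("pics/w1.png",s["img"][:,:,::-1]); o=ctrl.get_obs()
import pickle; pickle.dump(s,open("w1.pkl","wb"))
for k in("clock","joint_pos","tool_pos","orientation","opening","force"):print(k,o[k])
```

```text
clock 2.2
joint_pos [ 3.69743626e+01  1.47961761e+01 -1.11534184e+01 -1.11728661e-02
 -6.40481433e+01  8.11536643e+01]
tool_pos [0.57109121 0.18995187 0.19951437]
orientation [-1.79989725e+02 -6.89881388e-04  2.81231376e+01]
opening 0.05260944426859392
force [-0.2433179  -0.40275598  0.31142053]
```

View pics/w1.png

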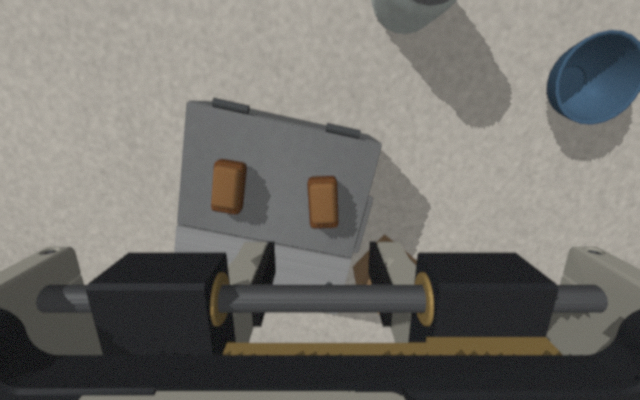

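The wrist view shows the crusts at (228,186) and (323,202) and the box behind the fingers.

Run:
```python
from h import *
s=pickle.load(open("w1.pkl","rb"))
for u in((228,186),(323,202)):print(onz(s,u,.099))
for a,b in(((324,229),(321,176)),((227,215),(230,160)),((212,212),(217,160)),((309,227),(308,177)), ((338,227),(335,176)),((177,226),(188,101)),((351,256),(379,141))):
    v=onz(s,b,.1)-onz(s,a,.1);print(np.degrees(np.arctan2(v[1],v[0])))
print([onz(s,u,.085) for u in((188,101),(379,141),(330,285))])
```

```text
[0.54589982 0.26774858 0.099     ]
[0.57157029 0.18879121 0.099     ]
31.186458551759504
19.875776601404812
16.868183770615694
28.40925222866469
32.09102290996527
15.481964654116565
17.266132196361152
[array([0.5927584 , 0.32788504, 0.085     ]), array([0.63951652, 0.16991585, 0.085     ]), array([0.49357079, 0.13900779, 0.085     ])]
```

Scaled: 11.1 cm is 0.222, 10 cm is 0.2.

Emit:
send_rows(plan=[[[0,0,0.08,0,0,0],[0,0,0.16,0,0,0],[0,0,0.2,0,0,0],[0,0,0.222,0,0,0],[0,0,0.222,0,0,0]]])

```text
clock: 2.62
tool_pos: [0.5703, 0.1894, 0.0872]
orientation: [180.0, 0.1, 28.2]
force: [0.0, -0.8, 0.6]
opening: 0.0525
gripper_force: 0.0
```

Emit:
send_rows(plan=[[[0,0,0,0,0,0],[0,0,0,0,0,0],[0,0,0,0,0,0],[0,0,0,0,0,0],[0,0,0,0,0,0],[0,0,0,0,0,0]]], fingers=0)

```text
clock: 3.12
tool_pos: [0.5721, 0.1885, 0.0894]
orientation: [-180.0, -0.1, 28.0]
force: [-2.1, 1.3, 3.9]
opening: 0.0258
gripper_force: 29.5
```

Scaled: -11.1 cm is -0.222, -7 cm is -0.14.

Emit:
send_rows(plan=[[[0,0,-0.06,0,0,0],[0,0,-0.14,0,0,0],[0,0,-0.222,0,0,0],[0,0,-0.222,0,0,0]]])

```text
clock: 3.45
tool_pos: [0.5757, 0.1896, 0.2087]
orientation: [179.9, -0.7, 28.1]
force: [1.7, 1.2, 2.0]
opening: 0.0259
gripper_force: 29.6
```

Run:
```python
import cv2,numpy as np
a=cv2.imread("pics/scene0.png")[115:215,160:280]; b=cv2.imread("pics/side0.png")[130:220,345:465]
f=lambda a:cv2.resize(a,None,fx=3.3,fy=3.3,interpolation=cv2.INTER_CUBIC)[:297]
a,b=f(a),f(b);print(a.shape,b.shape)
cv2.imwrite("pics/cad.png",np.hstack([a,b]))
```

```text
(297, 396, 3) (297, 396, 3)
```

View pics/cad.png

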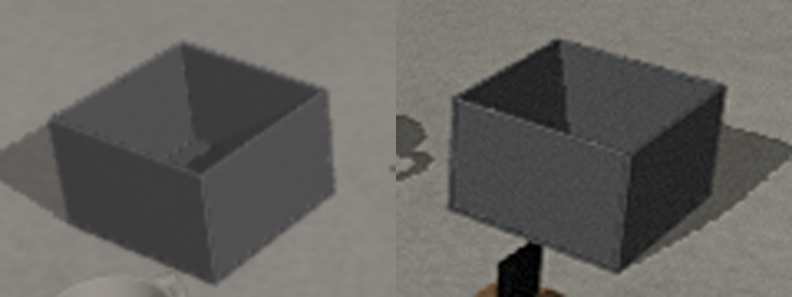

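The crop shows the caddy rim in both views: scene (51,123), (183,43), (327,92), (205,176), and side (58,97), (162,40), (329,87), (235,157), relative to its half.

Run:
```python
from h import *
from mv import *
d=pickle.load(open("s0.pkl","rb")); S,D=d["scene"],d["side"]
sc=lambda u,v:((u+.5)/3.3-.5+160,(v+.5)/3.3-.5+115)
si=lambda u,v:((u+.5)/3.3-.5+345,(v+.5)/3.3-.5+130)
a=.07
o=[(S,(a,-a,.09),sc(51,123)),(S,(-a,-a,.09),sc(183,43)),(S,(-a,a,.09),sc(327,92)),(S,(a,a,.09),sc(205,176)),(S,(a,-a,0),sc(68,220)),(S,(a,a,0),sc(215,283)),
(D,(a,a,.09),si(58,97)),(D,(a,-a,.09),si(162,40)),(D,(-a,-a,.09),si(329,87)),(D,(-a,a,.09),si(235,157)),(D,(a,a,0),si(53,209)),(D,(-a,a,0),si(220,272))]
c,r=fit(o,[.56,-.25,-.2]);print(c,np.degrees(c[2]),r)
y=np.degrees(c[2]);A=W(c,[(.03,0,0)])[0].round(4);B=W(c,[(-.03,0,0)])[0].round(4)
y=round(y,0)
def mid(p,q,n): return [list(np.round(np.array(p)+(np.array(q)-p)*i/n,4)) for i in range(1,n)]
P=[.571,.188,.2,28];Q=[A[0],A[1],.2,y];R=[A[0],A[1],.05,y]
chain(P,*mid(P,Q,2),Q,R)
print()
N=[.545,.2675,.2,20];
chain(Q,*mid(Q,N,2),N)
Q=[B[0],B[1],.2,y];print()
chain(N,*mid(N,Q,2),Q)
```

```text
[ 0.55170663 -0.26579851 -0.15310382] -8.772202740132006 [[0.8, 1.7], [0.2, 1.3], [1.2, 1.5], [0.7, 0.1], [0.7, 1.0], [0.7, 0.5], [0.9, 0.4], [0.3, 1.4], [0.9, 1.2], [0.0, 1.0], [0.8, 0.2], [0.3, 0.3]]
[np.float64(0.5762), np.float64(-0.0412), np.float64(0.2), np.float64(9.5)] [np.float64(-10.3), np.float64(20.48), np.float64(0.0), 0, 0, np.float64(18.5)]
[np.float64(0.5814), np.float64(-0.2704), 0.2, np.float64(-9.0)] [np.float64(-3.27), np.float64(22.69), np.float64(0.0), 0, 0, np.float64(18.5)]
[np.float64(0.5814), np.float64(-0.2704), 0.05, np.float64(-9.0)] [np.float64(0.0), np.float64(-0.0), 15.0, 0, 0, np.float64(0.0)]

[np.float64(0.5632), np.float64(-0.0014), np.float64(0.2), np.float64(5.5)] [np.float64(-6.01), np.float64(-26.28), np.float64(0.0), 0, 0, np.float64(-14.5)]
[0.545, 0.2675, 0.2, 20] [np.float64(0.77), np.float64(-26.94), np.float64(0.0), 0, 0, np.float64(-14.5)]

[np.float64(0.5336), np.float64(0.0032), np.float64(0.2), np.float64(5.5)] [np.float64(-10.11), np.float64(24.45), np.float64(0.0), 0, 0, np.float64(14.5)]
[np.float64(0.5221), np.float64(-0.2612), 0.2, np.float64(-9.0)] [np.float64(-3.68), np.float64(26.21), np.float64(0.0), 0, 0, np.float64(14.5)]
```

Scaled: 20.48 cm is 0.4096, -10.3 cm is -0.206, 18.5 degrees is 0.3083.

Emit:
send_rows(plan=[[[-0.206,0.4096,0,0,0,0.3083],[-0.206,0.4096,0,0,0,0.3083],[-0.206,0.4096,0,0,0,0.3083],[-0.206,0.4096,0,0,0,0.3083],[-0.206,0.4096,0,0,0,0.3083],[-0.206,0.4096,0,0,0,0.3083],[-0.206,0.4096,0,0,0,0.3083],[-0.206,0.4096,0,0,0,0.3083]]])

```text
clock: 4.12
tool_pos: [0.5768, -0.0425, 0.1996]
orientation: [-180.0, -0.0, 9.4]
force: [0.2, -0.8, -0.8]
opening: 0.0257
gripper_force: 29.6
```

Scaled: 22.69 cm is 0.4538, -3.27 cm is -0.0654, 18.5 degrees is 0.3083.

Emit:
send_rows(plan=[[[-0.0654,0.4538,0,0,0,0.3083],[-0.0654,0.4538,0,0,0,0.3083],[-0.0654,0.4538,0,0,0,0.3083],[-0.0654,0.4538,0,0,0,0.3083],[-0.0654,0.4538,0,0,0,0.3083],[-0.0654,0.4538,0,0,0,0.3083],[-0.0654,0.4538,0,0,0,0.3083],[-0.0654,0.4538,0,0,0,0.3083]]])

```text
clock: 4.78
tool_pos: [0.5822, -0.2706, 0.199]
orientation: [-180.0, 0.0, -9.1]
force: [0.8, 0.2, -0.0]
opening: 0.0255
gripper_force: 29.6
```

Scaled: 15 cm is 0.3, 13 cm is 0.26.

Emit:
send_rows(plan=[[[0,0,0.07,0,0,0],[0,0,0.14,0,0,0],[0,0,0.21,0,0,0],[0,0,0.26,0,0,0],[0,0,0.3,0,0,0],[0,0,0.3,0,0,0],[0,0,0.3,0,0,0]]])

```text
clock: 5.37
tool_pos: [0.5822, -0.2687, 0.0491]
orientation: [180.0, 0.1, -8.9]
force: [-0.4, -0.2, 0.5]
opening: 0.0258
gripper_force: 29.6
```

Scaled: -15 cm is -0.3, -11 cm is -0.22.

Emit:
send_rows(plan=[[[0,0,0,0,0,0],[0,0,0,0,0,0],[0,0,0,0,0,0],[0,0,-0.07,0,0,0],[0,0,-0.14,0,0,0],[0,0,-0.22,0,0,0],[0,0,-0.3,0,0,0],[0,0,-0.3,0,0,0]]], fingers=0.5)

```text
clock: 6.03
tool_pos: [0.5864, -0.272, 0.2106]
orientation: [179.8, -0.9, -8.9]
force: [0.5, -1.3, 2.7]
opening: 0.0436
gripper_force: 0.0
```

Scaled: -26.28 cm is -0.5256, -6.01 cm is -0.1202, -14.5 degrees is -0.2417.

Emit:
send_rows(plan=[[[-0.1202,-0.5256,0,0,0,-0.2417],[-0.1202,-0.5256,0,0,0,-0.2417],[-0.1202,-0.5256,0,0,0,-0.2417],[-0.1202,-0.5256,0,0,0,-0.2417],[-0.1202,-0.5256,0,0,0,-0.2417],[-0.1202,-0.5256,0,0,0,-0.2417],[-0.1202,-0.5256,0,0,0,-0.2417],[-0.1202,-0.5256,0,0,0,-0.2417]]], fingers=0.6)

```text
clock: 6.7
tool_pos: [0.564, 0.0025, 0.2009]
orientation: [-179.9, -0.2, 5.7]
force: [-0.3, -1.0, -0.7]
opening: 0.0527
gripper_force: 0.0
```

Scaled: -26.94 cm is -0.5388, 0.77 cm is 0.0154, -14.5 degrees is -0.2417.

Emit:
send_rows(plan=[[[0.0154,-0.5388,0,0,0,-0.2417],[0.0154,-0.5388,0,0,0,-0.2417],[0.0154,-0.5388,0,0,0,-0.2417],[0.0154,-0.5388,0,0,0,-0.2417],[0.0154,-0.5388,0,0,0,-0.2417],[0.0154,-0.5388,0,0,0,-0.2417],[0.0154,-0.5388,0,0,0,-0.2417],[0.0154,-0.5388,0,0,0,-0.2417]]])

```text
clock: 7.37
tool_pos: [0.5457, 0.2714, 0.2]
orientation: [-180.0, -0.1, 20.2]
force: [0.4, -0.7, -0.0]
opening: 0.0526
gripper_force: 0.0
```

Scaled: 11.1 cm is 0.222, 10 cm is 0.2.

Emit:
send_rows(plan=[[[0,0,0.08,0,0,0],[0,0,0.16,0,0,0],[0,0,0.2,0,0,0],[0,0,0.222,0,0,0],[0,0,0.222,0,0,0]]])

```text
clock: 7.78
tool_pos: [0.5454, 0.2665, 0.0873]
orientation: [179.9, 0.1, 20.0]
force: [1.0, -0.8, -0.6]
opening: 0.0522
gripper_force: 0.0
```

Emit:
send_rows(plan=[[[0,0,0,0,0,0],[0,0,0,0,0,0],[0,0,0,0,0,0],[0,0,0,0,0,0],[0,0,0,0,0,0],[0,0,0,0,0,0]]], fingers=0)

```text
clock: 8.28
tool_pos: [0.546, 0.268, 0.0896]
orientation: [-180.0, -0.1, 20.0]
force: [-1.2, -0.7, 4.9]
opening: 0.026
gripper_force: 29.7
```

Scaled: -11.1 cm is -0.222, -7 cm is -0.14.

Emit:
send_rows(plan=[[[0,0,-0.06,0,0,0],[0,0,-0.14,0,0,0],[0,0,-0.222,0,0,0],[0,0,-0.222,0,0,0]]])

```text
clock: 8.62
tool_pos: [0.5493, 0.2698, 0.2088]
orientation: [-179.9, -0.7, 20.1]
force: [1.6, 1.3, 0.4]
opening: 0.0257
gripper_force: 29.7
```

Run:
```python
from mv import *
Q=[.5221,-.2612,.2,-9]
chain(Q,[.508,-.14,.2,-55],[.4925,-.0107,.2,-101],[.4925,-.0107,.079,-101])
```

```text
[0.508, -0.14, 0.2, -55] [np.float64(-3.29), np.float64(-11.75), 0.0, 0, 0, 46]
[0.4925, -0.0107, 0.2, -101] [np.float64(-11.48), np.float64(-6.15), 0.0, 0, 0, 46]
[0.4925, -0.0107, 0.079, -101] [np.float64(-0.0), np.float64(0.0), 12.1, 0, 0, 0]
```

Scaled: 24.45 cm is 0.489, -10.11 cm is -0.2022, 14.5 degrees is 0.2417.

Emit:
send_rows(plan=[[[-0.2022,0.489,0,0,0,0.2417],[-0.2022,0.489,0,0,0,0.2417],[-0.2022,0.489,0,0,0,0.2417],[-0.2022,0.489,0,0,0,0.2417],[-0.2022,0.489,0,0,0,0.2417],[-0.2022,0.489,0,0,0,0.2417],[-0.2022,0.489,0,0,0,0.2417],[-0.2022,0.489,0,0,0,0.2417]]])

```text
clock: 9.28
tool_pos: [0.5336, 0.0002, 0.1998]
orientation: [180.0, -0.0, 5.3]
force: [0.1, 0.2, -0.2]
opening: 0.0255
gripper_force: 29.7
```

Scaled: 26.21 cm is 0.5242, -3.68 cm is -0.0736, 14.5 degrees is 0.2417.

Emit:
send_rows(plan=[[[-0.0736,0.5242,0,0,0,0.2417],[-0.0736,0.5242,0,0,0,0.2417],[-0.0736,0.5242,0,0,0,0.2417],[-0.0736,0.5242,0,0,0,0.2417],[-0.0736,0.5242,0,0,0,0.2417],[-0.0736,0.5242,0,0,0,0.2417],[-0.0736,0.5242,0,0,0,0.2417],[-0.0736,0.5242,0,0,0,0.2417]]])

```text
clock: 9.95
tool_pos: [0.5226, -0.2639, 0.1991]
orientation: [180.0, 0.0, -9.2]
force: [0.5, 0.1, 0.8]
opening: 0.0257
gripper_force: 29.7
```

Scaled: 15 cm is 0.3, 13 cm is 0.26.

Emit:
send_rows(plan=[[[0,0,0.07,0,0,0],[0,0,0.14,0,0,0],[0,0,0.21,0,0,0],[0,0,0.26,0,0,0],[0,0,0.3,0,0,0],[0,0,0.3,0,0,0],[0,0,0.3,0,0,0]]])

```text
clock: 10.53
tool_pos: [0.5228, -0.2602, 0.049]
orientation: [180.0, 0.1, -8.9]
force: [0.3, -0.1, 1.1]
opening: 0.0259
gripper_force: 29.7
```

Scaled: -15 cm is -0.3, -11 cm is -0.22.

Emit:
send_rows(plan=[[[0,0,0,0,0,0],[0,0,0,0,0,0],[0,0,0,0,0,0],[0,0,-0.07,0,0,0],[0,0,-0.14,0,0,0],[0,0,-0.22,0,0,0],[0,0,-0.3,0,0,0],[0,0,-0.3,0,0,0]]], fingers=0.5)

```text
clock: 11.2
tool_pos: [0.5271, -0.2628, 0.21]
orientation: [179.9, -0.9, -8.9]
force: [1.7, 0.0, 0.9]
opening: 0.0436
gripper_force: 0.0
```

Run:
```python
from plant import ctrl
import cv2,numpy as np
s=ctrl.snapshot("scene");a=s["img"][110:260,160:360,::-1]; b=ctrl.snapshot("side")["img"][130:280,300:500,::-1]
cv2.imwrite("pics/chk.png",np.hstack([cv2.resize(a,None,fx=2,fy=2),cv2.resize(b,None,fx=2,fy=2)]))
```

```text
(no output)
```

View pics/chk.png

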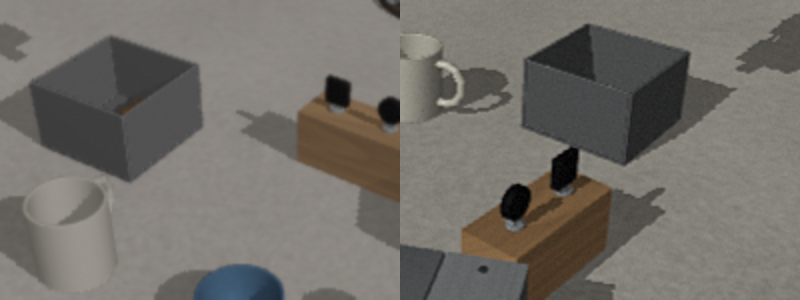

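Both views show the crusts no longer on the box and some brown inside the caddy at (118,103); the keys are undisturbed. Now the key.

Scaled: -11.75 cm is -0.235, -3.29 cm is -0.0658, 46 degrees is 0.7667.

Emit:
send_rows(plan=[[[-0.0658,-0.235,0,0,0,0.7667],[-0.0658,-0.235,0,0,0,0.7667],[-0.0658,-0.235,0,0,0,0.7667],[-0.0658,-0.235,0,0,0,0.7667],[-0.0658,-0.235,0,0,0,0.7667],[-0.0658,-0.235,0,0,0,0.7667],[-0.0658,-0.235,0,0,0,0.7667],[-0.0658,-0.235,0,0,0,0.7667]]])

```text
clock: 11.97
tool_pos: [0.5082, -0.1396, 0.1992]
orientation: [180.0, 0.0, -55.2]
force: [-0.2, -0.9, 1.2]
opening: 0.0437
gripper_force: 0.0
```

Scaled: -11.48 cm is -0.2296, -6.15 cm is -0.123, 46 degrees is 0.7667.

Emit:
send_rows(plan=[[[-0.2296,-0.123,0,0,0,0.7667],[-0.2296,-0.123,0,0,0,0.7667],[-0.2296,-0.123,0,0,0,0.7667],[-0.2296,-0.123,0,0,0,0.7667],[-0.2296,-0.123,0,0,0,0.7667],[-0.2296,-0.123,0,0,0,0.7667],[-0.2296,-0.123,0,0,0,0.7667],[-0.2296,-0.123,0,0,0,0.7667]]])

```text
clock: 12.63
tool_pos: [0.4928, -0.0105, 0.1993]
orientation: [180.0, -0.0, -101.1]
force: [-0.4, 0.1, -0.4]
opening: 0.0438
gripper_force: 0.0
```

Scaled: 12.1 cm is 0.242, 11 cm is 0.22.

Emit:
send_rows(plan=[[[0,0,0.06,0,0,0],[0,0,0.12,0,0,0],[0,0,0.18,0,0,0],[0,0,0.22,0,0,0],[0,0,0.242,0,0,0],[0,0,0.242,0,0,0],[0,0,0.242,0,0,0]]])

```text
clock: 13.22
tool_pos: [0.4929, -0.011, 0.0782]
orientation: [179.9, -0.1, -100.8]
force: [0.8, -0.2, 0.0]
opening: 0.044
gripper_force: 0.0
```

Run:
```python
from plant import ctrl
o=ctrl.get_obs()
for k in("clock","joint_pos","tool_pos","orientation","opening","force"):print(k,o[k])
```

```text
clock 13.2167
joint_pos [ 2.16252197e+01  1.24121550e+01 -3.29909152e+01  1.10139071e-02
 -4.46949914e+01 -3.24033922e+01]
tool_pos [ 0.49292435 -0.01096351  0.07821135]
orientation [ 1.79921350e+02 -5.90781976e-02 -1.00770296e+02]
opening 0.043990363026315066
force [ 0.81494634 -0.1818177   0.00937224]
```

Run:
```python
from mv import *
chain([.4925,-.0107,.2,-101],[.474,.208,.2,-74])
```

```text
[0.474, 0.208, 0.2, -74] [np.float64(-21.12), np.float64(5.99), 0.0, 0, 0, -27]
```

Emit:
send_rows(plan=[[[0,0,0,0,0,0],[0,0,0,0,0,0],[0,0,0,0,0,0],[0,0,0,0,0,0],[0,0,0,0,0,0],[0,0,0,0,0,0],[0,0,0,0,0,0]]], fingers=0)

```text
clock: 13.8
tool_pos: [0.4934, -0.0105, 0.0789]
orientation: [-180.0, 0.0, -101.0]
force: [-1.0, 0.1, 3.0]
opening: 0.0099
gripper_force: 30.0
```

Scaled: -12.1 cm is -0.242, -11 cm is -0.22.

Emit:
send_rows(plan=[[[0,0,-0.01,0,0,0],[0,0,-0.03,0,0,0],[0,0,-0.06,0,0,0],[0,0,-0.1,0,0,0],[0,0,-0.16,0,0,0],[0,0,-0.22,0,0,0],[0,0,-0.242,0,0,0],[0,0,-0.242,0,0,0]]])

```text
clock: 14.47
tool_pos: [0.495, -0.0102, 0.2032]
orientation: [-179.7, 0.1, -101.0]
force: [0.0, 0.2, -0.9]
opening: 0.0098
gripper_force: 30.0
```

Scaled: -21.12 cm is -0.4224, 5.99 cm is 0.1198, -27 degrees is -0.45.

Emit:
send_rows(plan=[[[-0.4224,0.1198,0,0,0,-0.45],[-0.4224,0.1198,0,0,0,-0.45],[-0.4224,0.1198,0,0,0,-0.45],[-0.4224,0.1198,0,0,0,-0.45],[-0.4224,0.1198,0,0,0,-0.45],[-0.4224,0.1198,0,0,0,-0.45],[-0.4224,0.1198,0,0,0,-0.45],[-0.4224,0.1198,0,0,0,-0.45]]])

```text
clock: 15.13
tool_pos: [0.4739, 0.2085, 0.1986]
orientation: [179.9, -0.0, -73.9]
force: [-0.5, -0.4, 0.1]
opening: 0.0099
gripper_force: 30.0
```

Scaled: 6 cm is 0.12, 5.5 cm is 0.11.

Emit:
send_rows(plan=[[[0,0,0.04,0,0,0],[0,0,0.08,0,0,0],[0,0,0.11,0,0,0],[0,0,0.12,0,0,0],[0,0,0.12,0,0,0],[0,0,0.12,0,0,0],[0,0,0.12,0,0,0]]])

```text
clock: 15.72
tool_pos: [0.4754, 0.2081, 0.1406]
orientation: [-179.9, 0.0, -74.0]
force: [-0.3, 0.1, -0.3]
opening: 0.0098
gripper_force: 30.0
```

Run:
```python
from plant import ctrl
import cv2,numpy as np,pickle
d={n:ctrl.snapshot(n) for n in("scene","side")}; d["obs"]=o=ctrl.get_obs(); pickle.dump(d,open("s1.pkl","wb"))
a=d["scene"]["img"][130:200,390:460,::-1]; b=d["side"]["img"][240:320,295:365,::-1]
f=lambda a,k:cv2.resize(a,None,fx=k,fy=k,interpolation=cv2.INTER_CUBIC)
A,B=f(a,5.7),f(b,5.7); H=max(A.shape[0],B.shape[0])
p=lambda A:np.vstack([A,np.zeros((H-A.shape[0],A.shape[1],3),np.uint8)])
cv2.imwrite("pics/key.png",np.hstack([p(A),p(B)]));print(A.shape,B.shape,o["tool_pos"],o["orientation"])
```

```text
(399, 399, 3) (456, 399, 3) [0.47523329 0.20835567 0.14059786] [-1.79905712e+02  4.20791962e-02 -7.39915114e+01]
```

View pics/key.png

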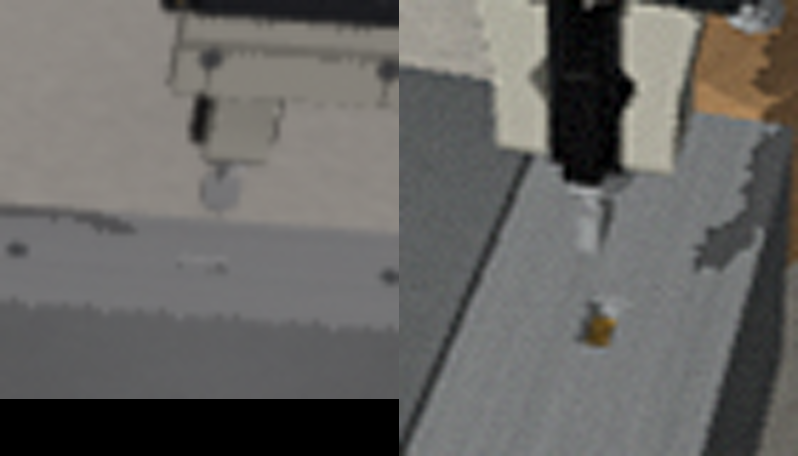

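The left half (scene) shows the collar near (220,188) and the keyhole at (202,264). The right half (side) shows the collar at (192,192), blade tip at (193,250) and slot centre at (202,322), relative to that half.

Run:
```python
from h import *
d=pickle.load(open("s1.pkl","rb"));S,D,o=d["scene"],d["side"],d["obs"]
sc=lambda u,v:np.array(((u+.5)/5.7-.5+390,(v+.5)/5.7-.5+130)); si=lambda u,v:np.array(((u+.5)/5.7-.5+295,(v+.5)/5.7-.5+240))
isc=lambda p:(p-[390,130]+.5)*5.7-.5; isi=lambda p:(p-[295,240]+.5)*5.7-.5
t=o["tool_pos"]
for n,dz in(("tcp",0),("grasp",.019),("collar",-.007),("tip",-.031)):
    P=t+[0,0,dz];print(n,isc(proj(S,P)[0]).round(),isi(proj(D,P)[0]).round())
print("collar tri",tri(S,sc(220,188),D,si(192,192)))
print("hole tri",tri(S,sc(202,264),D,si(202,322)))
z=t[2]-.031
print("tip side",onz(D,si(193,250),z),"hole side",onz(D,si(202,322),.085)," S:",onz(S,sc(202,264),.085))
# box y/x edges of slot predicted for hole
from mv import *
for c in([.4739,.2073],[.4736,.2089]):
    Q=W([c[0],c[1],np.radians(16)],[(-.0035,-.0075,.085),(-.0035,.0075,.085),(.0035,.0075,.085),(.0035,-.0075,.085)])
    print((isc(proj(S,Q))).round().tolist(),isi(proj(D,Q)).round().tolist())
```

```text
tcp [232. 136.] [195. 138.]
grasp [241.  91.] [195.  73.]
collar [228. 153.] [195. 162.]
tip [217. 208.] [195. 240.]
collar tri (array([0.47784692, 0.20703717, 0.12081994]), np.float64(0.002102317003336573))
hole tri (array([0.47398078, 0.20686586, 0.08300356]), np.float64(0.0001933408817901629))
tip side [0.47387546 0.21152308 0.10959786] hole side [0.47292739 0.20885793 0.085     ]  S: [0.47695574 0.20701938 0.085     ]
[[183.0, 254.0], [223.0, 256.0], [225.0, 267.0], [185.0, 264.0]] [[223.0, 298.0], [208.0, 341.0], [180.0, 335.0], [195.0, 293.0]]
[[188.0, 254.0], [228.0, 257.0], [230.0, 267.0], [189.0, 264.0]] [[221.0, 303.0], [206.0, 345.0], [178.0, 340.0], [193.0, 298.0]]
```

The pose is consistent with a centred key; a small shift of about 2 mm is needed, then a gentle descent.

Scaled: 2.1 cm is 0.042, 0.19 cm is 0.0038.

Emit:
send_rows(plan=[[[0.0008,0.0038,0,0,0,0],[0.0008,0.0038,0.02,0,0,0],[0.0008,0.0038,0.032,0,0,0],[0.0008,0.0038,0.038,0,0,0],[0.0008,0.0038,0.042,0,0,0],[0.0008,0.0038,0.042,0,0,0]]])

```text
clock: 16.32
tool_pos: [0.4726, 0.207, 0.1178]
orientation: [179.9, -0.0, -74.0]
force: [-0.2, 0.3, -0.6]
opening: 0.0098
gripper_force: 30.0
```

Scaled: 0.7 cm is 0.014, 0.6 cm is 0.012.

Emit:
send_rows(plan=[[[0,0,0.004,0,0,0],[0,0,0.008,0,0,0],[0,0,0.012,0,0,0],[0,0,0.014,0,0,0],[0,0,0.014,0,0,0]]])

```text
clock: 16.73
tool_pos: [0.4733, 0.2075, 0.1116]
orientation: [-180.0, 0.0, -74.0]
force: [1.6, -0.2, -1.8]
opening: 0.0097
gripper_force: 30.0
```

Run:
```python
from plant import ctrl
o=ctrl.get_obs()
for k in("clock","tool_pos","orientation","force","moment"):print(k,o[k].round(4) if k!="clock" else o[k])
```

```text
clock 16.7333
tool_pos [0.4733 0.2075 0.1116]
orientation [-1.79957e+02  9.20000e-03 -7.39706e+01]
force [ 1.6354 -0.238  -1.7515]
moment [ 0.1707 -0.7977 -0.0263]
```

Scaled: 0.3 cm is 0.006, 0.2 cm is 0.004.

Emit:
send_rows(plan=[[[0,0,0.002,0,0,0],[0,0,0.004,0,0,0],[0,0,0.006,0,0,0],[0,0,0.006,0,0,0]]])

```text
clock: 17.07
tool_pos: [0.4734, 0.2075, 0.1087]
orientation: [-179.9, 0.0, -74.0]
force: [3.6, -0.1, -0.6]
opening: 0.01
gripper_force: 30.0
```

Scaled: 0.3 cm is 0.006, 0.2 cm is 0.004.

Emit:
send_rows(plan=[[[0,0,0.002,0,0,0],[0,0,0.004,0,0,0],[0,0,0.006,0,0,0],[0,0,0.006,0,0,0]]])

```text
clock: 17.4
tool_pos: [0.4735, 0.2075, 0.1055]
orientation: [-179.9, 0.0, -74.0]
force: [6.7, -0.4, -1.5]
opening: 0.0098
gripper_force: 30.0
```

Scaled: -0.1 cm is -0.002, -0.05 cm is -0.001.

Emit:
send_rows(plan=[[[0,-0.001,0,0,0,0],[0,-0.002,0,0,0,0],[0,-0.002,0,0,0,0],[0,-0.002,0,0,0,0]]])

```text
clock: 17.73
tool_pos: [0.4737, 0.2075, 0.1053]
orientation: [180.0, -0.0, -74.0]
force: [2.9, 0.6, -0.8]
opening: 0.0095
gripper_force: 30.0
```

Scaled: 0.3 cm is 0.006, 0.2 cm is 0.004.

Emit:
send_rows(plan=[[[0,0,0.002,0,0,0],[0,0,0.004,0,0,0],[0,0,0.006,0,0,0],[0,0,0.006,0,0,0]]])

```text
clock: 18.07
tool_pos: [0.474, 0.2072, 0.103]
orientation: [-180.0, -0.0, -74.0]
force: [2.3, -1.6, 5.3]
opening: 0.01
gripper_force: 30.0
```

Scaled: 0.25 cm is 0.005, -0.05 cm is -0.001, -6 degrees is -0.1.

Emit:
send_rows(plan=[[[0,-0.001,0.003,0,0,0],[0,-0.001,0.005,0,0,0.0833],[0,-0.001,0.005,0,0,0.1],[0,-0.001,0.005,0,0,-0.0833],[0,-0.001,0.005,0,0,-0.1],[0,-0.001,0.005,0,0,0.0833],[0,-0.001,0.005,0,0,0.1],[0,-0.001,0.005,0,0,0]]])

```text
clock: 18.73
tool_pos: [0.4742, 0.2074, 0.1]
orientation: [180.0, -0.0, -74.6]
force: [2.3, -1.1, -0.3]
opening: 0.0097
gripper_force: 30.0
```

Scaled: 0.45 cm is 0.009, 0.35 cm is 0.007, -6 degrees is -0.1.

Emit:
send_rows(plan=[[[0,-0.001,0.004,0,0,0],[0,-0.001,0.007,0,0,0.0833],[0,-0.001,0.009,0,0,0.1],[0,-0.001,0.009,0,0,-0.0833],[0,-0.001,0.009,0,0,-0.1],[0,-0.001,0.009,0,0,0.0833],[0,-0.001,0.009,0,0,0.1],[0,-0.001,0.009,0,0,0]]])

```text
clock: 19.4
tool_pos: [0.4749, 0.2076, 0.0963]
orientation: [-180.0, -0.0, -74.7]
force: [2.4, -1.5, 7.6]
opening: 0.0097
gripper_force: 30.0
```

Scaled: 0.25 cm is 0.005, 0.2 cm is 0.004, -6 degrees is -0.1.

Emit:
send_rows(plan=[[[0,-0.001,0.003,0,0,0],[0,-0.001,0.004,0,0,0.0833],[0,-0.001,0.005,0,0,0.1],[0,-0.001,0.005,0,0,-0.0833],[0,-0.001,0.005,0,0,-0.1],[0,-0.001,0.005,0,0,0.0833],[0,-0.001,0.005,0,0,0.1],[0,-0.001,0.005,0,0,0]]])

```text
clock: 20.07
tool_pos: [0.475, 0.2076, 0.0939]
orientation: [180.0, -0.0, -74.7]
force: [-1.5, -1.7, 11.0]
opening: 0.0102
gripper_force: 30.0
```

Scaled: 0.1 cm is 0.002, -6 degrees is -0.1.

Emit:
send_rows(plan=[[[0,0,0.002,0,0,0.0833],[0,0,0.002,0,0,0.1],[0,0,0.002,0,0,-0.0833],[0,0,0.002,0,0,-0.1],[0,0,0.002,0,0,0.0833],[0,0,0.002,0,0,0.1],[0,0,0.002,0,0,0],[0,0,0.002,0,0,0]]])

```text
clock: 20.73
tool_pos: [0.4753, 0.2076, 0.0938]
orientation: [-180.0, -0.0, -73.8]
force: [-6.2, -2.6, 22.5]
opening: 0.0095
gripper_force: 30.0
```

Run:
```python
from plant import ctrl
import cv2,numpy as np
o=ctrl.get_obs()
for k in("tool_pos","orientation","force","moment"):print(k,o[k].round(4))
a=ctrl.snapshot("side")["img"][240:320,290:370,::-1]
cv2.imwrite("pics/in.png",cv2.resize(a,None,fx=6,fy=6,interpolation=cv2.INTER_CUBIC))
```

```text
tool_pos [0.4753 0.2076 0.0938]
orientation [-1.799806e+02 -2.660000e-02 -7.375840e+01]
force [-6.1898 -2.6185 22.4543]
moment [-1.0223  2.2645 -0.0269]
```

View pics/in.png

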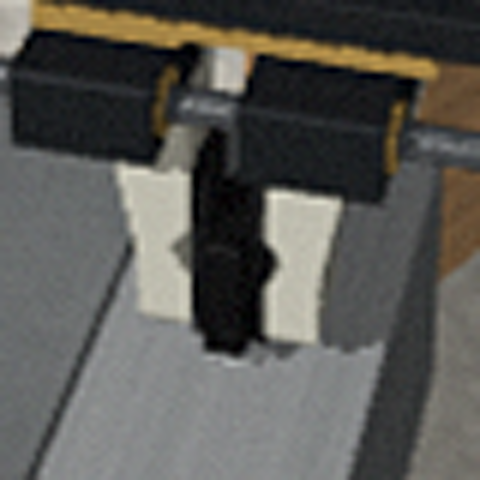

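The key head sits right down on the plate: fully in, with a hard stop at TCP z 0.0938, the same 8.8 mm offset as in the rest. I'll ease the push, then turn.

Scaled: -0.07 cm is -0.0014.

Emit:
send_rows(plan=[[[0,0.0014,-0.0014,0,0,0],[0,0.0014,-0.0014,0,0,0],[0,0.0014,-0.0014,0,0,0]]])

```text
clock: 21.03
tool_pos: [0.4751, 0.2076, 0.0938]
orientation: [-179.9, -0.0, -74.0]
force: [-0.7, -2.1, 13.3]
opening: 0.0101
gripper_force: 30.0
```

Scaled: 40 degrees is 0.6667.

Emit:
send_rows(plan=[[[0,0,0,0,0,0.1],[0,0,0,0,0,0.2],[0,0,0,0,0,0.3],[0,0,0,0,0,0.4],[0,0,0,0,0,0.5],[0,0,0,0,0,0.6],[0,0,0,0,0,0.6667],[0,0,0,0,0,0.6667]]])

```text
clock: 21.7
tool_pos: [0.4745, 0.2075, 0.0938]
orientation: [-180.0, -0.0, -114.3]
force: [-3.6, -3.9, 15.4]
opening: 0.0095
gripper_force: 30.0
```

Run:
```python
from plant import ctrl
o=ctrl.get_obs()
for k in("tool_pos","orientation","force","moment","joint_pos"):print(k,o[k].round(4))
```

```text
tool_pos [0.4745 0.2075 0.0938]
orientation [-1.799867e+02 -1.830000e-02 -1.142983e+02]
force [-3.5987 -3.9311 15.382 ]
moment [-0.6809  1.288   0.0388]
joint_pos [ 4.53735e+01  1.33126e+01 -2.90595e+01  2.55000e-02 -4.76403e+01
 -6.96890e+01]
```

Scaled: 40 degrees is 0.6667.

Emit:
send_rows(plan=[[[0,0,0,0,0,0.1],[0,0,0,0,0,0.2],[0,0,0,0,0,0.3],[0,0,0,0,0,0.4],[0,0,0,0,0,0.5],[0,0,0,0,0,0.6],[0,0,0,0,0,0.6667],[0,0,0,0,0,0.6667]]])

```text
clock: 22.37
tool_pos: [0.4745, 0.2076, 0.0938]
orientation: [-180.0, -0.0, -154.3]
force: [-3.3, -1.6, 15.2]
opening: 0.0093
gripper_force: 30.0
```

Scaled: 10 degrees is 0.1667.

Emit:
send_rows(plan=[[[0,0,0,0,0,0.0667],[0,0,0,0,0,0.1333],[0,0,0,0,0,0.1667],[0,0,0,0,0,0.1667],[0,0,0,0,0,0.1667]]])

```text
clock: 22.78
tool_pos: [0.4745, 0.2076, 0.0938]
orientation: [-180.0, 0.0, -164.0]
force: [-4.4, -2.0, 15.0]
opening: 0.0099
gripper_force: 30.0
```

Run:
```python
from plant import ctrl
o=ctrl.get_obs()
for k in("tool_pos","orientation","force","moment"):print(k,o[k].round(4))
```

```text
tool_pos [0.4745 0.2076 0.0938]
orientation [-1.799860e+02  2.400000e-03 -1.640461e+02]
force [-4.3848 -1.9574 15.0018]
moment [-0.5056  1.3664  0.1281]
```

Scaled: 4 degrees is 0.0667.

Emit:
send_rows(plan=[[[0,0,0,0,0,0.0333],[0,0,0,0,0,0.0667],[0,0,0,0,0,0.0667],[0,0,0,0,0,0.0667]]])

```text
clock: 23.12
tool_pos: [0.4745, 0.2076, 0.0938]
orientation: [-180.0, 0.0, -168.0]
force: [-3.6, -1.6, 15.7]
opening: 0.0099
gripper_force: 30.0
```

Run:
```python
from plant import ctrl
o=ctrl.get_obs()
for k in("orientation","force","moment"):print(k,o[k].round(4))
```

```text
orientation [-1.799850e+02  3.300000e-03 -1.680422e+02]
force [-3.6371 -1.6082 15.6818]
moment [-0.4307  1.3388  0.1561]
```

Scaled: 4 degrees is 0.0667.

Emit:
send_rows(plan=[[[0,0,0,0,0,0.0333],[0,0,0,0,0,0.0667],[0,0,0,0,0,0.0667],[0,0,0,0,0,0.0667]]])

```text
clock: 23.45
tool_pos: [0.4745, 0.2077, 0.0938]
orientation: [-180.0, 0.0, -172.0]
force: [-3.9, -2.4, 15.0]
opening: 0.0098
gripper_force: 30.0
```

Run:
```python
from plant import ctrl
import cv2
o=ctrl.get_obs()
for k in("tool_pos","orientation","force","moment"):print(k,o[k].round(4))
a=ctrl.snapshot("side")["img"][220:340,240:400,::-1]
cv2.imwrite("pics/tu.png",cv2.resize(a,None,fx=5,fy=5,interpolation=cv2.INTER_CUBIC))
```

```text
tool_pos [0.4745 0.2077 0.0938]
orientation [-1.799863e+02  4.500000e-03 -1.720295e+02]
force [-3.9369 -2.4308 15.0018]
moment [-0.41    1.5191  0.2574]
```

View pics/tu.png

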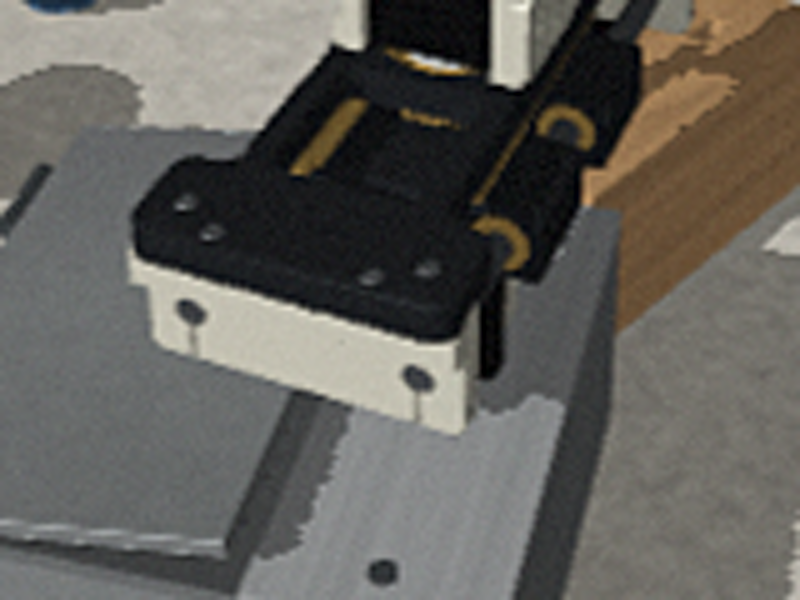

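The view shows the lid raised by about 15 mm and the key still gripped; the jump in moment marks the stop. A last 2° for margin.

Scaled: 2 degrees is 0.0333.

Emit:
send_rows(plan=[[[0,0,0,0,0,0.0167],[0,0,0,0,0,0.0333],[0,0,0,0,0,0.0333],[0,0,0,0,0,0.0333],[0,0,0,0,0,0.0333],[0,0,0,0,0,0.0333]]])

```text
clock: 24.0
tool_pos: [0.4745, 0.2077, 0.0938]
orientation: [-180.0, 0.0, -174.0]
force: [-4.3, -1.5, 15.2]
opening: 0.0099
gripper_force: 30.1
```

Run:
```python
from plant import ctrl
o=ctrl.get_obs()
for k in("orientation","force","moment"):print(k,o[k].round(4))
if o["moment"][2]>.28: print(ctrl.close_job())
```

```text
orientation [-1.799840e+02  5.600000e-03 -1.740023e+02]
force [-4.273  -1.4835 15.2117]
moment [-0.408   1.4931  0.4332]
the job is handed in; nothing more can be done
None
```

I handed the job in at 24 s with both crusts dropped in the caddy and the box key fully in the lock, turned clockwise to its stop and still gripped; the hand-in gave no verdict, so the result is unconfirmed.

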